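Close the loaded tube carrier on the vortex mixer and hold it down to run

ROBOT

A 7-joint arm with a two-finger parallel gripper is mounted at the origin on the work surface. World frame = base frame: x ahead of the robot, y to its left, z up, the work surface at z = 0. Lengths are in m, angles in degrees, forces in N, time in s.
With the tool pointing down it reaches from about 0.425 to 0.925 m from the base axis. Payload 6.8 kg.
Tool frame: the origin (TCP) lies at the very end of the fingers, on their centre line; the grasp point (between the pads) lies r.tcp_to_grasp behind it (r.tcp_to_grasp is the distance from the TCP to the grasp point, in m); x points along the fingers, z is the direction in which the jaws open and shut, and the axes are right-handed (so a half turn about x gives the same grasp; the last joint's range is limited). The gripper opens to 85 mm and grips with 20 to 120 N. Pads are 22 mm wide; open, the fingers measure 114 mm over their backs; the gripper's body (76 mm by 85 mm) begins 54 mm behind the grasp point. The pads swing forward as they close: fully open they stand 13 mm farther back than shut.
Start: joints at [-72.714, 27.33, 1.283, 89.118, -0.659, 63.558, -4.761], TCP at [0.269, 0.619, 0.231] pointing down, gripper open.
Joint ranges: [-169.35, 169.35], [-19.33, 120.38], [-80.79, 83.38], [13.8, 139.57], [-78.32, 258.32], [9.67, 109.79], [-169.56, 169.56]. Speed limits (degrees/s): [136.94, 136.94, 180, 180, 180, 180, 180].

INTERFACE

Orientations are given as [roll, pitch, yaw] about the fixed x, y, z axes, in that order (R = Rz(yaw) Ry(pitch) Rx(roll)).
In Python, from bench import monitor, camera, get_calibration, r, find_in gives the robot as it stands.
- The arm moves only by the tool arm_command, never from a script. Its argument "increments" is one flat list of numbers, 6 for each row, row after row: the shift along the tool's x, y, z in mm, then the turn, a rotation vector about the tool's x, y, z in degrees. A call has 1 to 8 rows; each row shifts and turns the commanded pose from where the row before left it, along the tool's axes as they then stand; what a row does not reach is not made up. A row lasts 1/12 s, in which the tool goes at most 41.7 mm and 7.16 degrees, less where a joint would pass 70% of its speed; a pose out of reach is approached as far as the arm can. A call is refused whole if a number of a shift passes 41.7 or a number of a turn 7.16, either way. A call with a gripper value outside its range is refused whole. "jaw" is the finger opening in mm, from 0 to 85.4, set as the call begins (left out, the last holds). The fingers move at their own pace and stop on an object; "force" is the grip in N (left out, the last holds). Time passes only in rows, so rows that do not move let the fingers close. It gives the time, the measured TCP pose, the force and the opening at its end, in the units of the state.
- monitor.read_state(): the state, without advancing time (a new reading comes with each control period).
- camera(name): name is "scene" or "side" or "wrist"; returns the picture (400x640x3 uint8, red, green, blue); there is no depth.
- get_calibration(name): a dict with "K" (3x3 intrinsics, pixels), "R" (3x3) and "t" (3): a world point X has camera coordinates R X + t. Camera axes: x right, y down, z forward; pixel columns grow to the right and rows downward; lengths in m; the calibration is good to about 2 mm. A picture is of the moment at which its call begins: read the wrist's pose just before it. get_calibration takes no time and is no camera call; for the wrist camera it gives the pose at the moment of the call.
- r.close_job(): hands the job in, once; it reports no verdict.
Trained networks look in the newest picture that a camera, given by its name, has taken for a name from the list of things; names that differ only in an ending like _2 or _b are one class to them, and where a whole thing is asked for, a point or a joint stands for the part that bears it (a point fixed in the world has none). Each returns a list of dicts, best first, with "p" (0 to 1); they miss things now and then, are a little off and sometimes report something else, mostly with a low value. They report only what shows in the picture. A call takes as long as a camera call. They do not tell look-alikes from the thing itself.
- find_in(camera, query): "xy" ([column, row] in pixels, amid what is visible of it).
The state is a dict: "clock": time; "qpos": joint angles; "qvel": joint speeds; "effort": joint torques, N m; "position": TCP position; "orientation": TCP orientation; "force": force on the tool from outside, world axes, zero at the start; "wrist_torque": the same for the moment, N m; "grip_width": finger opening in m.
Only numpy, scipy, OpenCV 4.12 (cv2) and the standard library are available. Lean on these libraries where they do the work, as an engineer would, in place of code of your own. Each camera call takes 0.05 s, during which the arm holds its last target. There are 200 camera calls.

TASK

The tube carrier on the vortex mixer is loaded. Lift its white retaining cover off the bench and put it over the carrier's centre post; turn its knurled collar until the hidden keyway drops over the cross pin and the cover is fully down on its seat, then push the cover so that the sprung mixer head goes right down and the mixer runs. Finish while still holding it pushed down; do not let go, and leave the canister, the tube rack and the reagent bottle where they are.

Things in the scene. Friction and masses are not known exactly. Their poses are not given: they have to be found in the camera images.
- cover: Retaining cover, loose, 0.14 kg (may differ by a fifth): white plastic disc, 100 mm across, 4 mm thick, with a round knurled aluminium collar standing up from its centre, 42 mm across. Starts flat on the bench, collar up, left or right of the mixer. Origin: centre of the disc's underside; z up along the axis. Its yaw is that of the disc only and says nothing of the collar or keyway.
- cover_top (a point): Centre of the collar's flat, closed top, on the axis, 38 mm above the underside of the cover. The collar is captive in the disc: it rises and falls with it, but turns endlessly in it with little friction. Its own turn is in no reading.
- cover_foot (a point): Centre of the collar's foot, level with the disc's underside. From here up the collar has a bore 15.4 mm wide and, straight across it, one keyway 8 mm wide and 33 mm long (a slot on both sides, so it fits again every half turn), both 33 mm deep. They cannot be seen from above, and the keyway's angle is unknown and differs each time; this point's yaw is the disc's.
- seat (a point): On the carrier, centre of the flat 30 mm aluminium seat where the collar's foot lands; 174 mm above the bench when nothing presses, and goes down with the head. z up. A 14 mm steel post rises from it, its coned tip 30 mm above. Eight capped tubes stand 38 mm out, caps 1.8 mm below the seat; the carrier is 104 mm across, its top 28 mm below the seat.
- pin (a point): Middle of the cross pin through the post, 10.5 mm above the seat. The pin lies along this point's x axis, 30 mm end to end, 5 mm thick. A cover whose keyway is not in line rests on the pin, 13 mm above the seat; in line within about 5 degrees it can drop over the pin and land on the seat.
- head (a joint): How far the sprung head of the mixer, with carrier, seat, post and pin, is pressed down: 0 at rest, 0.005 m right down (hard stop). It begins to give at 4 N and is right down at 8 N, the cover's own weight included; it springs back up when let go. It does not turn.
- mixer: Vortex mixer, too heavy to move: white cast housing 170 mm deep (x), 130 mm wide (y), 88 mm high, with the round tube carrier on top, the whole 204 mm high to the tip of the post. Origin: centre of the underside, below the post; z up. The dial side faces the robot, turned by up to about 25 degrees.
- canister: Steel canister, open at the top, about 100 mm across and 105 mm high, standing on the other side of the mixer from the cover; leave alone. Origin: centre of the underside.
- rack: Plastic tube rack, 110 mm deep, 240 mm wide, tubes to 86 mm high, beyond the mixer; leave alone. Origin: centre of the underside.
- reagent: Amber reagent bottle with a white cap, 48 mm across and 100 mm high, beyond the mixer to the left; leave alone. Origin: centre of the underside.
Things that resemble listed ones, but are neither listed nor needed, are in the scene too. What is meant by the cover is not orange, and is the larger of those in its own colour.

How it is judged (in metres and radians):
On the way:
1. the cover is lifted off the bench (height (world z) of cover above 0.05 m), for 0.2 s.
At the end, for the whole second after the job is handed in: The cover's collar is over the cross pin and down on the seat (underside within 3 mm of the seat, within 4 mm of its axis, tilted less than 4 degrees), still, with the head pressed down by more than 3.5 of its 5 mm and the robot bearing on the cover with more than 2 N, through the last second (z of cover in the frame of seat between -0.003 and 0.003 m and horizontal distance between cover and seat below 0.004 m and angle between cover's own z axis and vertical below 0.07 rad and value of joint head above 0.0035 m and linear speed of cover below 0.02 m/s and contact force between any of the fingers, the arm and cover above 2 N); the arm keeps its last pose, push and grip.
It fails at once if the canister is moved by more than 20 mm (distance of canister from where it was at the start of the episode above 0.02 m).
It fails at once if the tube rack is moved by more than 20 mm (distance of rack from where it was at the start of the episode above 0.02 m).
It fails at once if the reagent bottle is moved by more than 20 mm (distance of reagent from where it was at the start of the episode above 0.02 m).
It also fails if it takes over 64 s, if anything falls off the work surface, if the arm or the gripper's body presses on something with over 40 N, if the wrist force passes 120 N, or if a joint passes its speed limit or range.

## Working session

There is one attempt and no reset: what is moved stays moved. The work goes in short steps, Python scripts to look and compute and a tool call to move; the robot and the scene stay as the last step left them, time stands still between calls to the robot, and variables do not carry over. Pictures are saved under pics/ and viewed, about 8 in all and at most 12, crops included, and the job is handed in when it is done.

Besides the shell and the picture viewer there is one more tool, called after "Emit:" as name(argument=value, ...) on one line, values as JSON. arm_command: Moves the arm, as the interface text tells. Its arguments: {"type":"object","properties":{"increments":{"type":"array"},"jaw":{"type":"number"},"force":{"type":"number"}},"required":["increments"]}

```bash
ls; mkdir -p pics
cat > h.py <<'E'
import numpy as np, cv2
from bench import monitor, camera, get_calibration, r, find_in
from scipy.spatial.transform import Rotation as Ro
def save(img,n): cv2.imwrite('pics/'+n+'.png',img[:,:,::-1])
def ray(c,uv):
    d=np.linalg.inv(c['K'])@[uv[0],uv[1],1]; R=np.array(c['R']); return -R.T@c['t'], R.T@d
def at_z(c,uv,z):
    o,d=ray(c,uv); return o+d*(z-o[2])/d[2]
def tri(c1,u1,c2,u2):
    o1,d1=ray(c1,u1);o2,d2=ray(c2,u2);d1=d1/np.linalg.norm(d1);d2=d2/np.linalg.norm(d2)
    s=np.linalg.lstsq(np.c_[d1,-d2],o2-o1,rcond=None)[0]
    p,q=o1+s[0]*d1,o2+s[1]*d2; return (p+q)/2,np.linalg.norm(p-q)
def proj(c,X):
    x=np.array(c['K'])@(np.array(c['R'])@X+c['t']); return x[:2]/x[2]
E
python3 - <<'E'
from h import *
s=monitor.read_state(); print(s['clock'],s['position'],s['orientation'],s['grip_width'],r.tcp_to_grasp)
a=camera('scene');b=camera('side')
save(a,'sc1');save(b,'sd1')
for cam in('scene','side'):
  c=get_calibration(cam); print(cam,np.round(-np.array(c['R']).T@c['t'],3))
  for q in('cover','cover_top','seat','pin','mixer','canister'):
    for f in find_in(cam,q)[:3]: print(q,round(f['p'],2),np.round(f['xy']),np.round(at_z(c,f['xy'],{'cover':.004,'cover_top':.038,'seat':.174,'pin':.1845}.get(q,.05)),3))
E
```

```text
pics
0.0 [0.26871529 0.61854327 0.23031252] [-173.52273616   89.89222079 -106.99834564] 0.08529698723370797 0.0187
scene [1.204 0.032 0.824]
cover 0.67 [225. 182.] [ 0.371 -0.264  0.004]
cover 0.57 [226. 213.] [ 0.5   -0.239  0.004]
cover 0.55 [214. 256.] [ 0.648 -0.244  0.004]
cover_top 0.75 [225. 212.] [ 0.525 -0.233  0.038]
cover_top 0.65 [226. 179.] [ 0.393 -0.252  0.038]
cover_top 0.62 [214. 254.] [ 0.667 -0.234  0.038]
seat 0.85 [324. 192.] [0.576 0.043 0.174]
pin 0.67 [322. 194.] [0.592 0.04  0.184]
mixer 0.76 [320. 214.] [0.539 0.033 0.05 ]
canister 0.88 [423. 206.] [0.507 0.323 0.05 ]
side [0.521 0.546 0.748]
cover 0.85 [413. 164.] [ 0.354 -0.249  0.004]
cover 0.68 [360. 159.] [ 0.505 -0.243  0.004]
cover 0.56 [312. 155.] [ 0.641 -0.235  0.004]
cover_top 0.7 [411. 162.] [ 0.368 -0.219  0.038]
cover_top 0.61 [363. 162.] [ 0.496 -0.197  0.038]
cover_top 0.57 [310. 155.] [ 0.641 -0.2    0.038]
pin 0.8 [339. 205.] [0.537 0.084 0.184]
canister 0.85 [337. 351.] [0.504 0.312 0.05 ]
canister 0.58 [340. 226.] [0.532 0.035 0.05 ]
```

View pics/sc1.png

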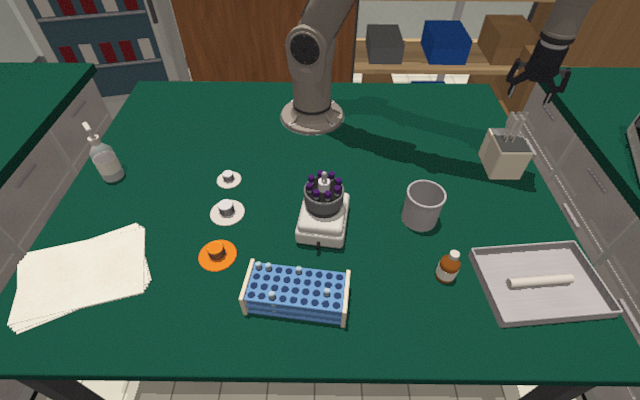

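View pics/sd1.png

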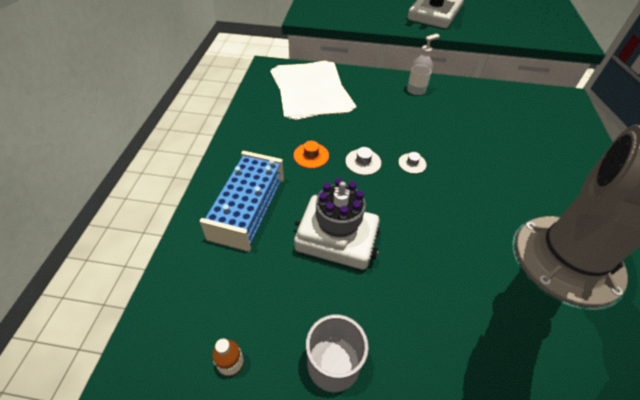

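```bash
cat >> h.py <<'E'
def rel(target, turn=0):
    "target TCP world -> tool-frame shift mm"
    s=monitor.read_state(); R=Ro.from_euler('xyz',s['orientation'],degrees=True).as_matrix()
    print('t',round(s['clock'],2),'pos',np.round(s['position'],4),'toolshift mm',np.round(R.T@(np.array(target)-s['position'])*1000,1),'q',np.round(s['qpos'],1))
    print('R',np.round(R,3).tolist(),'F',np.round(s['force'],1)); return R
E
python3 - <<'E'
from h import *
a,b=get_calibration('scene'),get_calibration('side')
print(tri(a,[322,194],b,[339,205]),tri(a,[227,208],b,[363,157]))
for X in([.55,.04,.204],[.505,-.24,.038]): print(proj(a,X),proj(b,X))
rel([.55,.04,.36])
w=get_calibration('wrist');s=monitor.read_state();print(np.round(-np.array(w['R']).T@w['t']-s['position'],3),np.round(w['R'],2).tolist(),w['K'][0][0])
E
```

```text
(array([0.53908159, 0.03860995, 0.12975764]), np.float64(0.0009244170576667033)) (array([ 0.49623127, -0.23348988,  0.02262716]), np.float64(0.00018518061756349528))
[322.79249274 175.88817677] [335.81646565 181.19631735]
[223.22244226 206.71795592] [360.69124393 150.9378452 ]
t 0.7 pos [0.2689 0.6191 0.2313] toolshift mm [-128.7 -488.5 -419.2] q [-72.7  27.3   1.3  89.1  -0.7  63.6  -4.8]
R [[0.0, -0.917, 0.398], [0.0, 0.398, 0.917], [-1.0, 0.0, 0.0]] F [-0.3 -0.5 -0.4]
[-0.07   0.029  0.141] [[0.4, 0.92, 0.0], [0.88, -0.38, 0.3], [0.28, -0.12, -0.95]] 360.71887340056173
```

Emit:
arm_command(increments=[-40,0,0,0,0,0,-40,0,0,0,0,0,-25,-20,-17,0,0,0,-25,-23,-20,0,0,0,0,-31,-26.5,0,0,0,0,-31,-26.5,0,0,0,0,-31,-26.5,0,0,0,0,-31,-26.5,0,0,0], jaw=85)

```text
clock: 1.37
position: [0.3657, 0.4195, 0.3616]
orientation: [-3.1, 90.0, 63.4]
force: [1.2, 0.2, -0.2]
grip_width: 0.0851
```

Emit:
arm_command(increments=[0,-31,-26.5,0,0,0,0,-31,-26.5,0,0,0,0,-31,-26.5,0,0,0,0,-31,-26.5,0,0,0,0,-31,-26.5,0,0,0,0,-31,-26.5,0,0,0,0,-31,-26.5,0,0,0,0,-31,-26.5,0,0,0])

```text
clock: 2.03
position: [0.5086, 0.1262, 0.3617]
orientation: [-25.6, 89.9, 41.0]
force: [0.9, 0.7, -0.1]
grip_width: 0.0849
```

```bash
python3 -c "
from h import *
rel([.54,.04,.36])"
```

```text
t 2.03 pos [0.5086 0.1262 0.3617] toolshift mm [  1.7 -63.2 -66.5] q [-38.6   6.7  20.  100.7  -2.4  73.   48.4]
R [[0.001, -0.917, 0.398], [0.001, 0.398, 0.917], [-1.0, -0.0, 0.001]] F [ 0.9  0.7 -0.1]
```

Emit:
arm_command(increments=[0,-25,-26,0,0,0,0,-25,-26,0,0,0,0,-13,-14,0,0,0,0,0,0,0,0,0,0,0,0,0,0,0])

```text
clock: 2.45
position: [0.5397, 0.0414, 0.3614]
orientation: [-19.3, 90.0, 47.1]
force: [0.8, 0.5, 0.5]
grip_width: 0.0854
```

Run:
```python
from h import *
c=get_calibration('wrist'); a=camera('wrist'); save(cv2.resize(a,None,fx=1.25,fy=1.25),'w1'); np.savez('w1.npz',K=c['K'],R=c['R'],t=c['t'],a=a)
rel([.5,-.236,.2])
for q,z in(('seat',.174),('pin',.1845),('mixer',.1)):
  for f in find_in('wrist',q)[:2]: print(q,round(f['p'],2),np.round(f['xy']),np.round(at_z(c,f['xy'],z),4))
for X in ([.54,.04,.174],[.54,.04,.204]): print(proj(c,X))
```

```text
t 2.5 pos [0.5395 0.0431 0.3613] toolshift mm [ 161.1  -75.1 -271.8] q [-32.    8.7  24.   98.8  -3.7  73.2  59.4]
R [[-0.0, -0.917, 0.398], [0.001, 0.398, 0.917], [-1.0, 0.0, 0.0]] F [-0.5  0.8  0.4]
seat 0.75 [314. 166.] [0.5298 0.0434 0.174 ]
pin 0.6 [312. 166.] [0.5265 0.0424 0.1845]
mixer 0.72 [316. 150.] [0.5267 0.0467 0.1   ]
[315.41303724 177.8309261 ]
[315.37374899 185.83721494]
```

View pics/w1.png

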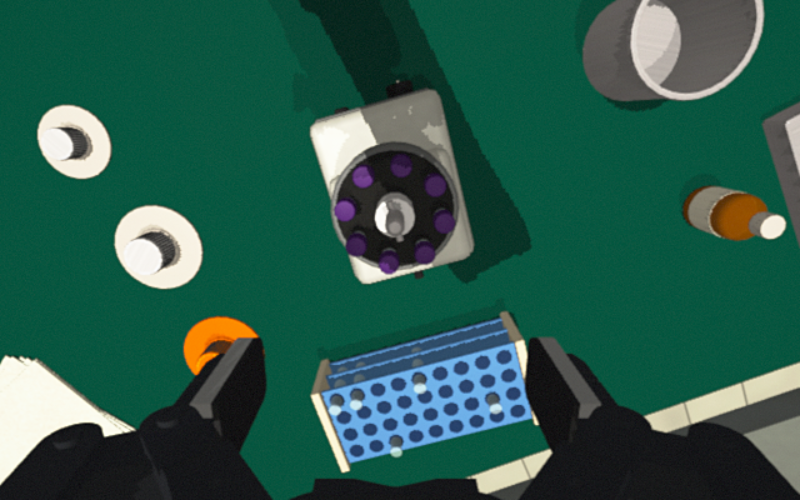

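Run:
```python
from h import *
a=np.load('w1.npz')['a']
save(cv2.resize(a[135:215,266:366],None,fx=7,fy=7,interpolation=cv2.INTER_CUBIC),'w1c')
```

```text
(no output)
```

View pics/w1c.png

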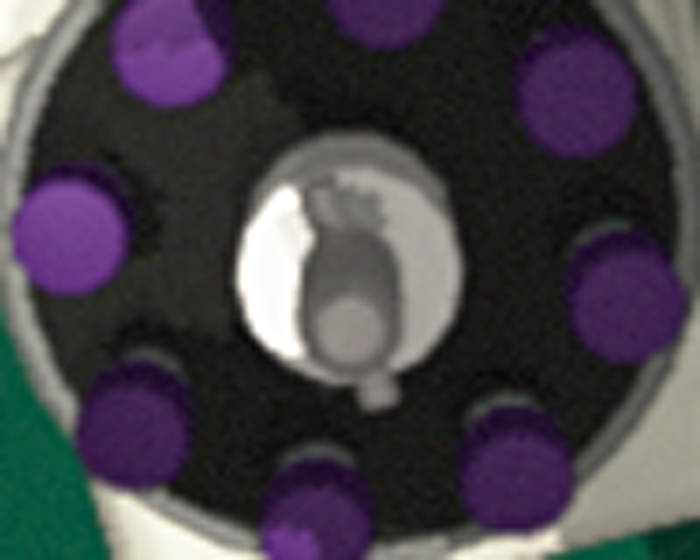

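Run:
```python
from h import *
c=np.load('w1.npz')
f=lambda u,z:at_z(c,[266+u[0]/7-.43,135+u[1]/7-.43],z)
print(f((350,275),.174),f((350,328),.204),f((378,390),.184),f((338,195),.184))
# cap ring average: fit circle to eight cap centres top z .172
caps=[(168,50),(388,0),(576,95),(625,303),(516,468),(318,512),(134,430),(71,236)]
P=np.array([f(u,.1722)[:2] for u in caps]);print(P.mean(0),np.linalg.norm(P-P.mean(0),axis=1))
# white disc of cover
w=cv2.inRange(c['a'],(170,165,150),(255,255,255)); 
n,l,st,ce=cv2.connectedComponentsWithStats(w)
for i in range(1,n):
  if st[i,4]>300: print(st[i],ce[i],at_z(c,ce[i],.004))
# disc (158,246)/1.25 ; fit ellipse on hull
for x,y in((126,197),(60,113)):
  i=l[y-18:y+18,x-30:x+30]; k=np.bincount(i[i>0]).argmax()
  cn=max(cv2.findContours((l==k).astype('u1'),0,1)[0],key=len); e=cv2.fitEllipse(cv2.convexHull(cn)); print(e,at_z(c,e[0],.004))
```

```text
[0.53659253 0.04165044 0.174     ] [0.53652612 0.04170249 0.204     ] [0.5500666  0.03975411 0.184     ] [0.52441516 0.04531516 0.184     ]
[0.53580077 0.04192203] [0.0370715  0.03537759 0.03734625 0.03725473 0.03620412 0.03475032
 0.03712135 0.03722711]
[ 505    0  106   80 2658] [535.83634312  38.16139955] [0.52220221 0.35194643 0.004     ]
[  30   84   58   59 2229] [ 58.16509646 112.76401974] [ 0.35628906 -0.25623602  0.004     ]
[ 249   89   53   68 1818] [272.06325633 114.58965897] [0.47326651 0.00545662 0.004     ]
[  92  165   70   66 3091] [125.49466192 197.27758007] [ 0.49303126 -0.23791543  0.004     ]
[280 205  66  22 475] [302.79578947 216.81684211] [ 0.622369   -0.01641388  0.004     ]
[   0  285  107  103 4461] [ 30.99843085 328.18493611] [ 0.62021784 -0.49903261  0.004     ]
[594 291  46  32 829] [617.7092883  306.75030157] [0.96112847 0.38027916 0.004     ]
[548 307  49  32 830] [572.3686747  322.45903614] [0.96145002 0.30821312 0.004     ]
[249 315  30  63 417] [263.56115108 345.53477218] [ 0.80165274 -0.16815568  0.004     ]
[516 323  35  23 492] [534.95934959 334.72764228] [0.96039936 0.24739408 0.004     ]
[378 368  45  27 671] [400.98360656 381.2757079 ] [0.96163389 0.01519292 0.004     ]
((126.26165008544922, 197.2551727294922), (62.106529235839844, 72.93460083007812), 124.56385040283203) [ 0.49344457 -0.23688625  0.004     ]
((58.85733413696289, 113.00289916992188), (51.73755645751953, 63.953269958496094), 135.34625244140625) [ 0.35691871 -0.25557127  0.004     ]
```

Emit:
arm_command(increments=[0,-8.7,-34.4,0,0,0,0,-8.7,-34.4,0,0,0,0,-8.7,-34.4,0,0,0,0,-8.7,-34.4,0,0,0,0,-8.7,-34.4,0,0,0,20,-8.7,-34.4,0,0,0,20,-8.7,-34.4,0,0,0,20,-8.7,-34.4,0,0,0])

```text
clock: 3.32
position: [0.4941, -0.2378, 0.3011]
orientation: [-56.3, 89.9, 10.4]
force: [1.3, 1.2, -0.1]
grip_width: 0.085
```

Emit:
arm_command(increments=[40,0,0,0,0,0,40,0,0,0,0,0,40,0,0,0,0,0,20,0,0,0,0,0,0,0,0,0,0,0,0,0,0,0,0,0])

```text
clock: 3.82
position: [0.4938, -0.2366, 0.1609]
orientation: [98.0, 89.9, 164.6]
force: [0.6, -0.1, 1.5]
grip_width: 0.0849
```

Run:
```python
from h import *
c=get_calibration('wrist'); a=camera('wrist'); save(a,'w2'); np.savez('w2.npz',K=c['K'],R=c['R'],t=c['t'],a=a)
w=cv2.inRange(a,(165,155,140),(255,255,255)) 
n,l,st,ce=cv2.connectedComponentsWithStats(w)
for i in range(1,n):
  if st[i,4]>800:
    cn=max(cv2.findContours((l==i).astype('u1'),0,1)[0],key=len); e=cv2.fitEllipse(cv2.convexHull(cn)); print(st[i],np.round(e[0]+e[1],1),at_z(c,e[0],.004))
for f in find_in('wrist','cover_top')[:3]: print(f,at_z(c,f['xy'],.038))
rel([.4935,-.237,.01])
```

```text
[ 170    0  101   88 6856] [220.   33.   98.8 110.9] [ 0.35616918 -0.25681147  0.004     ]
[ 624    0   16  233 3331] [633.  100.8  19.  293.7] [0.52980379 0.02133178 0.004     ]
[ 257  128  115  113 9602] [314.5 183.8 112.2 114.8] [ 0.49172785 -0.23793434  0.004     ]
{'xy': [375.1, 320.6], 'p': 0.97} [ 0.61462225 -0.2346746   0.038     ]
{'xy': [220.6, 39.5], 'p': 0.9} [ 0.36761784 -0.25266529  0.038     ]
{'xy': [316.8, 181.7], 'p': 0.66} [ 0.48322347 -0.23217575  0.038     ]
t 3.92 pos [ 0.4953 -0.2377  0.1631] toolshift mm [153.1   2.3  -0.2] q [ -6.3  22.2  32.1 112.1 -15.3  49.7 100.5]
R [[0.003, -0.918, 0.398], [-0.001, 0.398, 0.918], [-1.0, -0.003, 0.0]] F [ 0.6 -0.6 -0.3]
```

View pics/w2.png

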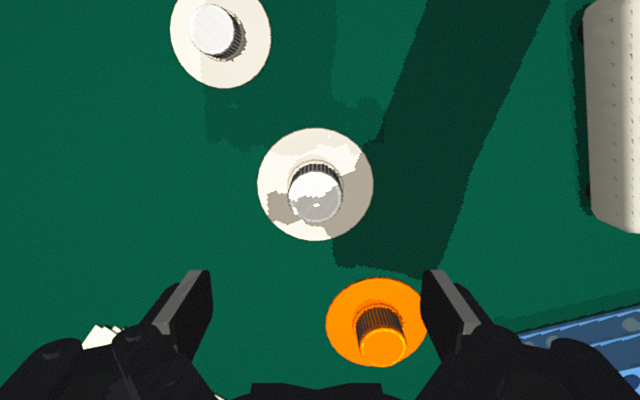

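Emit:
arm_command(increments=[35,3,-1,0,0,0,40,0,0,0,0,0,40,0,0,0,0,0,20,0,0,0,0,0,15,0,0,0,0,0,5,0,0,0,0,0,0,0,0,0,0,0,0,0,0,0,0,0])

```text
clock: 4.58
position: [0.4923, -0.2378, 0.008]
orientation: [-81.1, 89.8, -14.5]
force: [-0.1, -0.3, 0.9]
grip_width: 0.085
```

Emit:
arm_command(increments=[0,0,0,0,0,0,0,0,0,0,0,0,0,0,0,0,0,0,0,0,0,0,0,0,0,0,0,0,0,0,0,0,0,0,0,0,0,0,0,0,0,0,0,0,0,0,0,0], jaw=20, force=35)

```text
clock: 5.25
position: [0.4913, -0.2374, 0.0072]
orientation: [-66.8, 89.9, -0.3]
force: [-1.5, 1.1, 6.4]
grip_width: 0.0407
```

Run:
```python
from h import *
rel([.5365,.0417,.2])
```

```text
t 5.25 pos [ 0.4913 -0.2374  0.0072] toolshift mm [-192.7   69.5  274.1] q [  1.4  35.8  23.2 116.8 -25.6  32.2 109.1]
R [[0.001, -0.917, 0.398], [-0.0, 0.398, 0.917], [-1.0, -0.001, 0.001]] F [-1.5  1.1  6.4]
```

Emit:
arm_command(increments=[-10,0,0,0,0,0,-25,0,0,0,0,0,-40,0,0,0,0,0,-40,0,0,0,0,0,-40,0,0,0,0,0,-40,0,0,0,0,0,-35,0,0,0,0,0,-20,0,0,0,0,0])

```text
clock: 5.92
position: [0.4913, -0.2383, 0.261]
orientation: [-77.9, 89.7, -11.4]
force: [0.9, -0.4, -1.9]
grip_width: 0.0403
```

Emit:
arm_command(increments=[0,5,20,0,0,0,0,10,39,0,0,0,0,10,39,0,0,0,0,10,39,0,0,0,0,10,39,0,0,0,0,10,39,0,0,0,0,9,35,0,0,0,0,5.5,24,0,0,0])

```text
clock: 6.58
position: [0.5356, 0.0459, 0.2567]
orientation: [36.3, 89.9, 103.0]
force: [0.2, 1.5, -1.6]
grip_width: 0.0404
```

Run:
```python
from h import *
rel([.5365,.0417,.23])
c=get_calibration('side'); a=camera('side'); save(cv2.resize(a[120:280,240:440],None,fx=4,fy=3.75),'sd2');
```

```text
t 6.58 pos [0.5356 0.0459 0.2567] toolshift mm [26.6 -2.5 -3.5] q [-34.7  13.6  27.7 107.8  -7.3  60.4  62.6]
R [[-0.0, -0.919, 0.395], [0.001, 0.395, 0.919], [-1.0, 0.001, 0.001]] F [ 0.2  1.5 -1.6]
```

View pics/sd2.png

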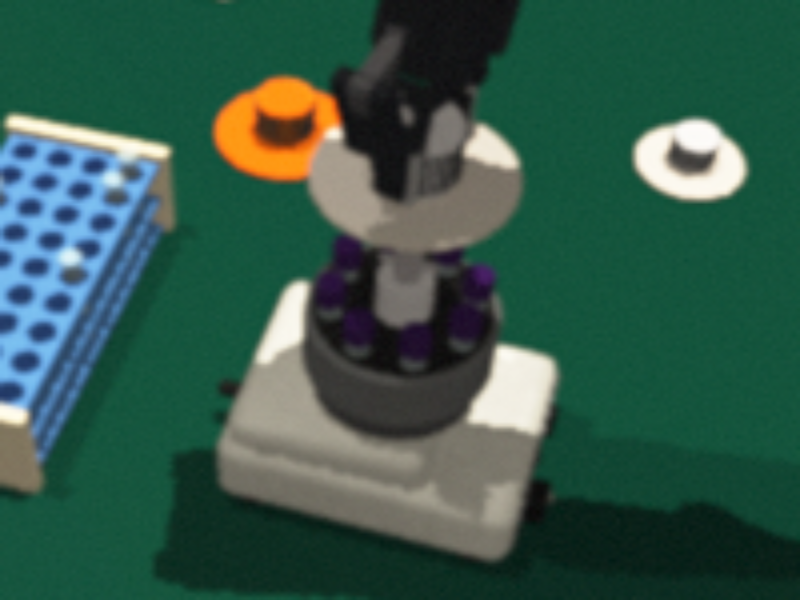

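Emit:
arm_command(increments=[10,-2.5,-3.5,0,0,0,15,0,0,0,0,0,0,0,0,0,0,0,0,0,0,0,0,0])

```text
clock: 6.97
position: [0.5359, 0.0361, 0.2308]
orientation: [136.2, 89.9, -157.4]
force: [-0.5, 0.1, -1.4]
grip_width: 0.0406
```

Run:
```python
from h import *
rel([.5365,.0417,.209])
for k in('scene','side'):
  c=get_calibration(k);a=camera(k); u,v=proj(c,[.5365,.0417,.22]).astype(int)
  w=cv2.inRange(a,(150,140,130),(255,255,255)); save(a,'m_'+k); print(k,u,v)
  globals()[k]=cv2.resize(a[v-40:v+40,u-50:u+50],None,fx=4,fy=4,interpolation=cv2.INTER_CUBIC)
save(np.hstack([scene,side]),'m')
```

```text
t 6.97 pos [0.5359 0.0361 0.2308] toolshift mm [21.8  1.7  5.4] q [-33.5  15.3  27.7 109.4  -8.3  57.4  64.3]
R [[-0.002, -0.916, 0.4], [-0.001, 0.4, 0.916], [-1.0, 0.002, -0.002]] F [-0.5  0.1 -1.4]
scene 323 167
side 343 177
```

View pics/m.png

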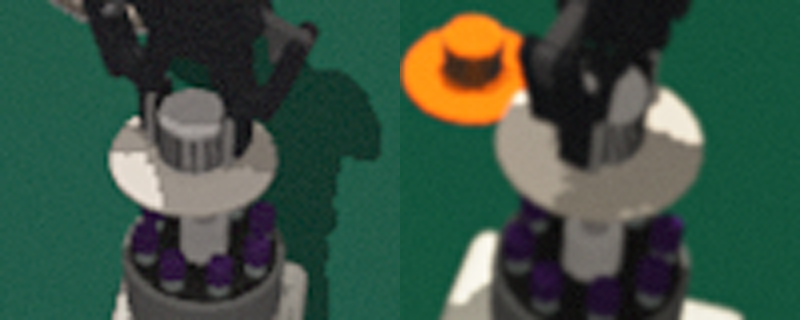

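Emit:
arm_command(increments=[0,2,4,0,0,0,0,0,0,0,0,0,0,0,0,0,0,0,0,0,0,0,0,0,0,0,0,0,0,0])

```text
clock: 7.48
position: [0.5368, 0.0419, 0.2314]
orientation: [-47.7, 90.0, 18.8]
force: [0.3, 1.0, -1.3]
grip_width: 0.0404
```

Run:
```python
from h import *
rel([.5365,.0417,.209]); camera('wrist');camera('wrist');rel([.5365,.0417,.209])
```

```text
t 7.48 pos [0.5368 0.0419 0.2314] toolshift mm [22.4  0.2 -0.3] q [-33.9  15.3  27.5 109.3  -8.3  57.3  63.8]
R [[0.0, -0.917, 0.398], [0.0, 0.398, 0.917], [-1.0, -0.0, 0.0]] F [ 0.3  1.  -1.3]
t 7.58 pos [0.5368 0.0419 0.2314] toolshift mm [22.4  0.2 -0.3] q [-33.9  15.3  27.5 109.3  -8.3  57.3  63.8]
R [[0.0, -0.917, 0.399], [0.0, 0.399, 0.917], [-1.0, -0.0, 0.0]] F [-0.2  0.2 -1.3]
```

Emit:
arm_command(increments=[8,0,0,0,0,0,8,0,0,0,0,0,4,0,0,0,0,0,3,0,0,0,0,0,3,0,0,0,0,0,3,0,0,0,0,0,0,0,0,0,0,0,0,0,0,0])

```text
invalid input at $.increments: expected a multiple of 6 numbers
```

Emit:
arm_command(increments=[8,0,0,0,0,0,8,0,0,0,0,0,4,0,0,0,0,0,3,0,0,0,0,0,3,0,0,0,0,0,3,0,0,0,0,0,0,0,0,0,0,0])

```text
clock: 8.17
position: [0.536, 0.0431, 0.2018]
orientation: [73.8, 89.9, 140.4]
force: [-4.0, 3.6, -0.2]
grip_width: 0.0401
```

Emit:
arm_command(increments=[0,1.3,0.5,0,0,0,2,0,0,0,0,0,2,0,0,0,0,0,2,0,0,0,0,0,1,0,0,0,0,0,0,0,0,0,0,0,0,0,0,0,0,0])

```text
clock: 8.75
position: [0.5355, 0.0434, 0.1949]
orientation: [86.8, 90.0, 153.4]
force: [-1.6, 5.0, -2.9]
grip_width: 0.0404
```

Emit:
arm_command(increments=[1,0.6,1.2,0,0,0,1,0,0,0,0,0,1,0,0,0,0,0,0,0,0,0,0,0,0,0,0,0,0,0])

```text
clock: 9.17
position: [0.5358, 0.0437, 0.1926]
orientation: [-111.5, 90.0, -45.0]
force: [-2.8, 0.2, 4.4]
grip_width: 0.0406
```

Emit:
arm_command(increments=[0.5,0,0,4,0,0,0,0,0,4,0,0,0,0,0,4,0,0,0,0,0,4,0,0,0,0,0,4,0,0,0,0,0,4,0,0,0,0,0,4,0,0])

```text
clock: 9.75
position: [0.5362, 0.0438, 0.1922]
orientation: [-46.8, 89.9, -8.5]
force: [-1.4, 1.3, 2.9]
grip_width: 0.0403
```

Run:
```python
from h import *
s=monitor.read_state();rel(s['position']);print(s['wrist_torque'])
```

```text
t 9.75 pos [0.5362 0.0438 0.1922] toolshift mm [0. 0. 0.] q [-37.9  18.8  32.8 112.  -12.6  52.6  39.5]
R [[0.001, -0.62, 0.785], [-0.0, 0.785, 0.62], [-1.0, -0.001, 0.001]] F [-1.4  1.3  2.9]
[0.15878074 0.3861633  0.05829223]
```

Emit:
arm_command(increments=[0.7,0,0,4,0,0,0,0,0,4,0,0,0,0,0,4,0,0,0,0,0,4,0,0,0,0,0,4,0,0,0,0,0,4,0,0,0,0,0,4,0,0])

```text
clock: 10.33
position: [0.5365, 0.0445, 0.1913]
orientation: [-36.8, 89.9, -26.2]
force: [1.0, 1.1, 0.3]
grip_width: 0.0402
```

Emit:
arm_command(increments=[0,0,0,4,0,0,0,0,0,4,0,0,0,0,0,4,0,0,0,0,0,4,0,0,0,0,0,4,0,0,0,0,0,4,0,0])

```text
clock: 10.83
position: [0.5369, 0.0429, 0.1919]
orientation: [-11.8, 89.8, -25.5]
force: [-1.1, -2.2, 5.2]
grip_width: 0.0405
```

Run:
```python
from h import *
s=monitor.read_state();rel([.536,.0434,.19]);print(s['wrist_torque'],s['orientation'])
```

```text
t 10.83 pos [0.5369 0.0429 0.1919] toolshift mm [ 1.9  0.3 -1. ] q [-47.   21.4  45.2 112.5 -18.7  53.4  -6.2]
R [[0.003, 0.237, 0.971], [-0.001, 0.971, -0.237], [-1.0, -0.001, 0.003]] F [-1.1 -2.2  5.2]
[-0.44773275  0.13171828  0.03157471] [-11.79792268  89.81550083 -25.5236365 ]
```

Emit:
arm_command(increments=[0.4,0,0,4,0,0,0,0,0,4,0,0,0,0,0,4,0,0,0,0,0,4,0,0])

```text
clock: 11.17
position: [0.5372, 0.0431, 0.1916]
orientation: [9.8, 89.8, -19.9]
force: [-0.4, -1.4, 5.2]
grip_width: 0.0407
```

Run:
```python
from h import *
s=monitor.read_state();rel([.536,.0434,.19]);print(s['wrist_torque'],s['orientation'])
```

```text
t 11.17 pos [0.5372 0.0431 0.1916] toolshift mm [ 1.6 -0.3 -1.2] q [-49.8  22.7  49.2 112.6 -21.1  53.8 -19.8]
R [[0.003, 0.496, 0.869], [-0.001, 0.869, -0.496], [-1.0, 0.001, 0.004]] F [-0.4 -1.4  5.2]
[-0.27195411  0.05706762  0.01974082] [  9.82742669  89.79512691 -19.88574777]
```

Emit:
arm_command(increments=[0.3,0,0,3,0,0,0,0,0,3,0,0,0,0,0,3,0,0,0,0,0,3,0,0,0,0,0,3,0,0,0,0,0,3,0,0,0,0,0,3,0,0])

```text
clock: 11.75
position: [0.5371, 0.0427, 0.1914]
orientation: [23.9, 89.8, -26.8]
force: [-0.3, -1.8, 5.1]
grip_width: 0.0403
```

Emit:
arm_command(increments=[0,0,0,3,0,0,0,0,0,3,0,0,0,0,0,3,0,0,0,0,0,3,0,0,0,0,0,3,0,0,0,0,0,3,0,0,0,0,0,3,0,0])

```text
clock: 12.33
position: [0.537, 0.0425, 0.1914]
orientation: [38.5, 89.8, -33.2]
force: [-0.7, -2.2, 5.2]
grip_width: 0.0405
```

Run:
```python
from h import *
s=monitor.read_state();rel([.536,.0434,.19]);print(s['wrist_torque'],s['orientation'])
```

```text
t 12.33 pos [0.537  0.0425 0.1914] toolshift mm [ 1.4 -0.7 -1.2] q [-56.8  27.4  60.5 113.  -28.7  56.1 -54. ]
R [[0.003, 0.949, 0.314], [-0.002, 0.314, -0.949], [-1.0, 0.002, 0.003]] F [-0.7 -2.2  5.2]
[-0.51321651  0.06596402  0.05724797] [ 38.52311912  89.77978765 -33.15620283]
```

Emit:
arm_command(increments=[0.3,0,0,3,0,0,0,0,0,3,0,0,0,0,0,3,0,0,0,0,0,3,0,0,0,0,0,3,0,0,0,0,0,3,0,0,0,0,0,3,0,0])

```text
clock: 12.92
position: [0.537, 0.0424, 0.1911]
orientation: [56.2, 89.8, -36.5]
force: [0.6, -2.2, 5.2]
grip_width: 0.0408
```

Emit:
arm_command(increments=[0,0,0,3,0,0,0,0,0,3,0,0,0,0,0,3,0,0,0,0,0,3,0,0,0,0,0,3,0,0,0,0,0,3,0,0,0,0,0,3,0,0])

```text
clock: 13.5
position: [0.5372, 0.0423, 0.1912]
orientation: [75.1, 89.7, -38.6]
force: [0.4, -2.3, 4.9]
grip_width: 0.0404
```

Run:
```python
from h import *
s=monitor.read_state();rel([.536,.0434,.19]);print(s['wrist_torque'],s['orientation'])
```

```text
t 13.5 pos [0.5372 0.0423 0.1912] toolshift mm [ 1.2 -1.6 -0.5] q [-61.8  34.6  71.4 113.2 -38.   60.3 -86.7]
R [[0.004, 0.916, -0.401], [-0.003, -0.401, -0.916], [-1.0, 0.005, 0.001]] F [ 0.4 -2.3  4.9]
[-0.66039494  0.01520108  0.07416567] [ 75.07206572  89.72672079 -38.59769219]
```

Emit:
arm_command(increments=[-1,0,0,-7,0,0,0,0,0,-7,0,0,0,0,0,-7,0,0,0,0,0,-7,0,0,0,0,0,-7,0,0,0,0,0,-7,0,0,0,0,0,-7,0,0,0,0,0,-7,0,0])

```text
clock: 14.17
position: [0.5372, 0.0443, 0.192]
orientation: [61.4, 89.8, 4.2]
force: [0.3, 2.8, 4.7]
grip_width: 0.0403
```

Emit:
arm_command(increments=[0,0,0,-7,0,0,0,0,0,-7,0,0,0,0,0,-7,0,0,0,0,0,-7,0,0,0,0,0,-7,0,0,0,0,0,-7,0,0,0,0,0,0,0,0,0,0,0,0,0,0])

```text
clock: 14.83
position: [0.537, 0.0435, 0.1919]
orientation: [13.0, 89.8, -2.7]
force: [1.3, -1.2, 3.8]
grip_width: 0.0404
```

Run:
```python
from h import *
s=monitor.read_state();rel([.536,.0434,.19]);print(s['wrist_torque'],s['orientation'])
```

```text
t 14.83 pos [0.537  0.0435 0.1919] toolshift mm [ 1.9 -0.4 -0.9] q [-47.1  21.5  45.3 112.5 -18.9  53.4  -8.1]
R [[0.003, 0.271, 0.963], [-0.0, 0.963, -0.271], [-1.0, 0.001, 0.003]] F [ 1.3 -1.2  3.8]
[-0.086352   -0.23612856  0.00432922] [13.03452162 89.83095476 -2.68225436]
```

Emit:
arm_command(increments=[1,0,0,-3,0,0,0,0,0,-3,0,0,0,0,0,-3,0,0,0,0,0,0,0,0])

```text
clock: 15.17
position: [0.5366, 0.044, 0.1906]
orientation: [1.7, 89.9, -4.9]
force: [-0.7, -0.3, 5.2]
grip_width: 0.0406
```

Emit:
arm_command(increments=[0.5,0,0,-3,0,0,0,0,0,-3,0,0,0,0,0,0,0,0])

```text
clock: 15.42
position: [0.5365, 0.0441, 0.1901]
orientation: [-3.3, 89.9, -3.9]
force: [-0.3, 0.5, 6.2]
grip_width: 0.0405
```

Emit:
arm_command(increments=[0,0,0,-3,0,0,0,0,0,-3,0,0,0,0,0,0,0,0])

```text
clock: 15.67
position: [0.5364, 0.0445, 0.19]
orientation: [7.1, 89.9, 12.6]
force: [0.2, 1.0, 6.2]
grip_width: 0.0403
```

Emit:
arm_command(increments=[0,0,0,-3,0,0,0,0,0,-3,0,0,0,0,0,0,0,0])

```text
clock: 15.92
position: [0.5361, 0.044, 0.1898]
orientation: [-37.6, 89.9, -26.2]
force: [-0.2, -0.3, 4.1]
grip_width: 0.0402
```

Emit:
arm_command(increments=[0,0,0,-3,0,0,0,0,0,-3,0,0,0,0,0,0,0,0])

```text
clock: 16.17
position: [0.5352, 0.0439, 0.189]
orientation: [-162.5, 89.9, -145.1]
force: [0.6, 0.2, -1.7]
grip_width: 0.0405
```

Emit:
arm_command(increments=[2,0,0,0,0,0,2,0,0,0,0,0,2,0,0,0,0,0,0,0,0,0,0,0])

```text
clock: 16.5
position: [0.5352, 0.0441, 0.1828]
orientation: [-173.2, 89.9, -155.8]
force: [0.1, -0.8, -0.9]
grip_width: 0.0405
```

Dropped over the pin freely. Continue to the seat.

Emit:
arm_command(increments=[2,0,0,0,0,0,2,0,0,0,0,0,0,0,0,0,0,0])

```text
clock: 16.75
position: [0.5357, 0.0442, 0.1796]
orientation: [145.4, 90.0, 162.9]
force: [-1.1, -0.9, 4.8]
grip_width: 0.0405
```

Emit:
arm_command(increments=[2,0,0,0,0,0,2,0,0,0,0,0,0,0,0,0,0,0])

```text
clock: 17.0
position: [0.5357, 0.0442, 0.1763]
orientation: [91.2, 90.0, 108.7]
force: [-2.6, 0.4, 8.2]
grip_width: 0.0407
```

Emit:
arm_command(increments=[1,0,0,0,0,0,1,0,0,0,0,0,0,0,0,0,0,0,0,0,0,0,0,0,0,0,0,0,0,0,0,0,0,0,0,0])

```text
clock: 17.5
position: [0.5358, 0.0442, 0.1761]
orientation: [77.9, 89.9, 95.4]
force: [-11.5, 0.1, 27.7]
grip_width: 0.0409
```

Run:
```python
from h import *
rel([.5365,.0417,.1763])
for k in('scene','side'):
  c=get_calibration(k);a=camera(k); u,v=proj(c,[.5365,.0417,.18]).astype(int)
  globals()[k]=cv2.resize(a[v-40:v+40,u-50:u+50],None,fx=4,fy=4,interpolation=cv2.INTER_CUBIC)
save(np.hstack([scene,side]),'end')
rel([.5365,.0417,.1763])
```

```text
t 17.5 pos [0.5358 0.0442 0.1761] toolshift mm [-0.2 -2.6 -0. ] q [-40.4  20.8  36.5 113.  -15.9  51.1  21.8]
R [[-0.0, -0.3, 0.954], [0.002, 0.954, 0.3], [-1.0, 0.002, 0.0]] F [-11.5   0.1  27.7]
t 17.6 pos [0.5358 0.0442 0.1761] toolshift mm [-0.2 -2.6 -0.1] q [-40.4  20.8  36.5 113.  -15.9  51.1  21.8]
R [[-0.0, -0.3, 0.954], [0.002, 0.954, 0.3], [-1.0, 0.002, 0.001]] F [-11.2  -0.1  27.6]
```

View pics/end.png

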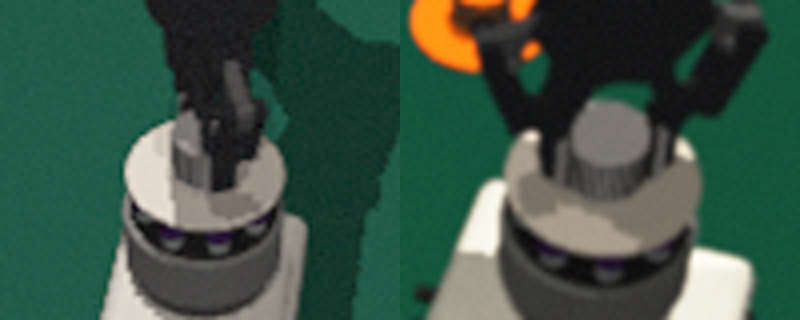

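Emit:
arm_command(increments=[-0.8,0,0,0,0,0,0,0,0,0,0,0,0,0,0,0,0,0,0,0,0,0,0,0,0,0,0,0,0,0])

```text
clock: 18.02
position: [0.5357, 0.0442, 0.1762]
orientation: [75.8, 89.9, 93.3]
force: [-8.3, 0.4, 19.7]
grip_width: 0.0403
```

Still on the hard stop, steady at about 20 N. Handing in.

```bash
python3 -c "
from h import *
print(r.close_job()); rel([.5365,.0417,.1763])"
```

```text
the job is handed in; nothing more can be done
None
the job is handed in; nothing more can be done
```

I handed the job in at about 18 s with the cover seated over the cross pin and held down, and the head pressed right down. No verdict is given.

I gripped the larger white cover by its collar, lifted it off the bench and lowered it over the post. Then I turned the collar under a light press. The first half-turn sweep missed the keyway; the force only dipped near 56 degrees. I went back over that range slowly and the cover dropped over the pin. I then pushed until the head reached its hard stop and eased off a little, still gripping.

**Last checks:**
- **Height:** the tool stopped at z = 0.176 m, about 16 to 17 mm below where the cover had rested on the pin. That matches the 13 mm drop to the seat plus most of the head's 5 mm travel.
- **Push:** about 20 N upward on the tool, steady, with about 8 N sideways. It did not descend further when I pushed harder (28 N).
- **Pictures:** the last scene and side views show the cover lying flat on the carrier and centred. They do not show whether the mixer was running.
- **Disagreement:** the final centre is about 2.5 mm from my camera estimate of the seat. I take that as measurement error, since the post guides the bore.
- **Left alone:** no move went near the canister, tube rack or reagent bottle, but I did not measure their positions afterwards.

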